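Draw the mouse mat out from under the foot of a sedimentation stand

TASK

The front foot of the blood sedimentation stand has been set down on the mouse mat, so the stand leans. Without touching or shifting the stand, draw the mat straight out from under the foot with light fingertip pressure on its free end (it is thin brittle acrylic), so that the stand comes down level on the bench, and slide the mat to its place at the end of the keyboard: lying flat, squared up with the keyboard, centred on its end, and a finger's breadth or so away from it. Leave everything else on the bench where it is.

Things in the scene. Friction and masses are not known exactly. Their poses are not given: they have to be found in the camera images.
- mat: Mouse mat: dark acrylic sheet, 160 (x) x 200 (y) x 5 mm, 0.22 kg, flat; origin under its centre, z up. The free end, its last 80 mm towards +y, points to the robot's left. It follows fingertips, best shut, that press with 12 to 25 N and slide (top friction 0.6 or more, underside 0.2); pressed on its middle it does not turn. Its edges can be pushed. Too thin to grip; over 50 N breaks it.
- stand: Sedimentation stand, 0.85 kg, 345 mm tall: T-shaped base on three feet 22 mm across, seven tubes in a 190 mm wide frame. Origin under the front foot; y runs from rear feet (160 mm behind, 85 mm to each side) to front foot; z along the tubes (0.03 rad off plumb at the start). Base is 42 mm high, ends 18 mm past the foot. It stays put if the mat is drawn slowly along its +y; sideways pull swings it.
- stand_foot (a point): Middle of the underside of the stand's single front foot, which at the start stands on the mat, 0 to 30 mm from the mat's centre towards the mat's -y and up to 25 mm to either side: 5 mm above the bench on the mat, 0 on the bench. Axes as the stand.
- stand_back (a point): Point on the bench midway between the stand's two rear feet. Axes as the stand.
- keyboard: Flat black keyboard, 130 (x) x 360 (y) x 21 mm high, fixed; origin under its centre, z up. The mat belongs at its -y end, which faces the stand: centred on that end, y axes parallel, mat's centre about 300 mm from the keyboard's origin (a 20 mm gap).
- mouse: Bystander: black computer mouse, 108 x 60 x 35 mm, origin under its centre.
- reagent: Bystander: amber reagent jar, 60 mm across, 125 mm high, origin under its centre.
- slidebox: Bystander: flat grey and white box for slides, 100 x 80 x 35 mm, origin under its centre.
- timer: Bystander: white bench timer, 90 x 60 x 35 mm, origin under its centre.
- tuberack: Bystander: white rack of capped blood tubes, 75 x 117 mm, about 100 mm high, origin under its centre.
- tipbox: Bystander: box of pipette tips with a clear lid, 118 x 82 x 67 mm, origin under its centre.
- beaker: Bystander: clear plastic beaker, 68 mm across, 85 mm high, origin under its centre.

How it is judged:
On the way:
1. the mat is drawn clear of the stand's front foot and the stand has come down level on the bench (y of stand_foot in the frame of mat below -0.115 m and angle between stand's own z axis and vertical below 0.012 rad and height (world z) of stand_foot below 0.002 m), for 0.2 s.
At the end, for the whole second after the job is handed in: The stand stands level on the bench (within 0.7 degrees), its front foot off the mat; the mat lies flat on the bench, its edge no more than 45 mm from the keyboard's end and not on it, centred on that end within 30 mm and squared up with it within 8 degrees (all of step 1 and y of mat in the frame of keyboard between -0.325 and -0.277 m and x of mat in the frame of keyboard between -0.03 and 0.03 m and angle between the y axis of mat and the y axis of keyboard, either way round below 0.14 rad and angle between mat's own z axis and vertical below 0.02 rad and height (world z) of mat below 0.003 m and linear speed of stand below 0.01 m/s); the robot touches nothing.
It fails at once if the robot touches the stand (contact force between any of the arm, the fingers and stand above 1 N).
It fails at once if the stand is shifted or swung round by more than 15 mm, or tipped more than 5 degrees (distance of any of stand_foot, stand_back from where it was at the start of the episode above 0.015 m or angle between stand's own z axis and vertical above 0.087 rad).
It fails at once if the fingertips press on the mat with more than 50 N (contact force between the fingers and mat above 50 N).
It fails at once if a bystander is moved more than 20 mm (distance of any of mouse, reagent, slidebox, timer, tuberack, tipbox, beaker from where it was at the start of the episode above 0.02 m).
It also fails if it takes over 72 s, if anything falls off the work surface, if the arm or the gripper's body presses on something with over 40 N, if the wrist force passes 120 N, or if a joint passes its speed limit or range.

ROBOT

A 6-joint arm with a two-finger parallel gripper is mounted at the origin on the work surface. World frame = base frame: x ahead of the robot, y to its left, z up, the work surface at z = 0. Lengths are in m, angles in rad, forces in N, time in s.
With the tool pointing down it reaches from about 0.35 to 0.85 m from the base axis. Payload 8.1 kg.
Tool frame: the origin (TCP) lies at the very end of the fingers, on their centre line; the grasp point (between the pads) lies 19 mm behind it; z points along the fingers, y is the direction in which the jaws open and shut (so a half turn about z gives the same grasp; the last joint's range is limited). The gripper opens to 93 mm and grips with 3 to 60 N. Pads are 15 mm wide; open, the fingers measure 128 mm over their backs; the gripper's body (75 mm by 188 mm) begins 65 mm behind the grasp point.
Start: joints at [-1.252, 0.13, 1.488, -0, 1.523, -0.085], TCP at [0.236, -0.552, 0.219] pointing down, gripper open.
Joint ranges: [-2.96, 2.96], [-0.89, 2.26], [0.02, 2.5], [-1.34, 4.48], [0, 2.73], [-2.66, 2.66]. Speed limits (rad/s): [2.39, 2.39, 2.79, 3.14, 3.14, 3.14].

INTERFACE

Orientations are given as a rotation vector (axis times angle).
In Python, from plant import robot gives the robot as it stands.
- The arm moves only by the shell command python3 -m inch 'ROWS' [FORCE]. ROWS is JSON, a list that holds one entry, the list of rows, each a list of 7 numbers: the shift along the tool's x, y, z in cm, then the turn, a rotation vector about the tool's x, y, z in degrees, then the gripper command: -1 is fully open, 1 is shut, values between are in proportion. A call has 1 to 5 rows; each row shifts and turns the commanded pose from where the row before left it, along the tool's axes as they then stand; what a row does not reach is not made up. A row lasts 1/10 s, in which the tool goes at most 50 mm and 8.59 degrees, less where a joint would pass 70% of its speed; a pose out of reach is approached as far as the arm can. A call with a gripper value outside its range is refused whole. The fingers move at their own pace and stop on an object; FORCE is the grip in N (left out, the last holds). Time passes only in rows, so rows that do not move let the fingers close. It gives the time, the measured TCP pose, the force and the opening at its end, in the units of the state.
- robot.read_state(): the state, without advancing time (a new reading comes with each control period).
- robot.read_camera(name): name is "scene" or "top" or "wrist"; returns a dict with "image" (420x560x3 uint8, blue, green, red), "K" (3x3 intrinsics, pixels), "R" (3x3) and "t" (3): a world point X has camera coordinates R X + t; the wrist camera has in their place "tool_from_camera" (4x4, takes a point from camera to tool coordinates, whose origin is the TCP and whose axes are the flange's). Camera axes: x right, y down, z forward; pixel columns grow to the right and rows downward; lengths in m; the calibration is good to about 2 mm. A picture is of the moment at which its call begins: read the wrist's pose just before it. There is no depth.
- robot.close_job(): hands the job in, once; it reports no verdict.
The state is a dict: "t": time; "q": joint angles; "dq": joint speeds; "joint_torque": joint torques, N m; "tool_pos": TCP position; "orientation": TCP orientation; "force": force on the tool from outside, world axes, zero at the start; "wrist_torque": the same for the moment, N m; "opening": finger opening in m.
Only numpy, scipy, OpenCV 4.12 (cv2) and the standard library are available. Lean on these libraries where they do the work, as an engineer would, in place of code of your own. Each camera call takes 0.05 s, during which the arm holds its last target. There are 200 camera calls.

## Working session

There is one attempt and no reset: what is moved stays moved. The work goes in short steps, Python scripts to look and compute and a shell command to move; the robot and the scene stay as the last step left them, time stands still between calls to the robot, and variables do not carry over. Pictures are saved under pics/ and viewed, about 8 in all and at most 12, crops included, and the job is handed in when it is done.

```bash
mkdir -p pics
cat > h.py <<'E'
import numpy as np,cv2
from plant import robot
def ray(c,uv,z):
    R,t,K=np.array(c["R"]),np.array(c["t"]).ravel(),np.array(c["K"])
    o=-R.T@t; d=R.T@np.linalg.inv(K)@np.array([uv[0],uv[1],1.])
    return o+d*(z-o[2])/d[2]
E
python3 - <<'E'
from h import *
s=robot.read_state();print(s)
for n in("top","scene"):
    c=robot.read_camera(n);im=c["image"]
    cv2.imwrite(f"pics/{n}0.png",cv2.resize(im,(800,600),interpolation=cv2.INTER_CUBIC))
    np.save(n+"0.npy",c,allow_pickle=True)
    print(n,c["K"],c["R"],c["t"])
    print([ray(c,p,0).round(2) for p in[(0,0),(559,0),(559,419),(0,419)]])
E
```

```text
{'t': 0.0, 'q': array([-1.25243716e+00,  1.31135021e-01,  1.48923202e+00, -3.12223672e-06,
        1.52303373e+00, -8.53635034e-02]), 'dq': array([-0.00158395, -0.00117318, -0.00037575, -0.00129367,  0.00127939,
        0.00168031]), 'joint_torque': array([-5.76424791e-04, -5.59830809e+01, -4.91771221e+01,  7.68589578e-02,
        3.55594454e-02, -1.43476900e-04]), 'tool_pos': array([ 0.23557009, -0.55121151,  0.21762903]), 'orientation': array([-3.07604379e+00, -6.29508262e-01,  3.34801417e-04]), 'force': array([-0.64515696, -0.01498277, -0.60205284]), 'wrist_torque': array([-0.03305537,  0.03150577,  0.06659506]), 'opening': 0.09306901531510649}
top [[416.98711778   0.         278.18147997]
 [  0.         416.98711778 210.04477116]
 [  0.           0.           1.        ]] [[ 0.03211167 -0.99948343  0.00130684]
 [-0.97758266 -0.0316802  -0.20815499]
 [ 0.20808886  0.00540666 -0.97809498]] [0.00496797 0.5502345  1.0238086 ]
[array([1.19, 0.9 , 0.  ]), array([ 1.25, -0.82,  0.  ]), array([ 0.06, -0.69,  0.  ]), array([0.01, 0.69, 0.  ])]
scene [[392.51157325   0.         275.14123901]
 [  0.         392.51157325 211.58277461]
 [  0.           0.           1.        ]] [[-0.650356    0.75941101 -0.01822079]
 [ 0.49030959  0.40133652 -0.7736443 ]
 [-0.58020133 -0.51207803 -0.63335812]] [ 0.37342502 -0.23970432  1.45052952]
[array([-0.21, -4.03,  0.  ]), array([-3.04, -0.02,  0.  ]), array([0.65, 0.73, 0.  ]), array([ 1.3 , -0.04,  0.  ])]
```

View pics/top0.png

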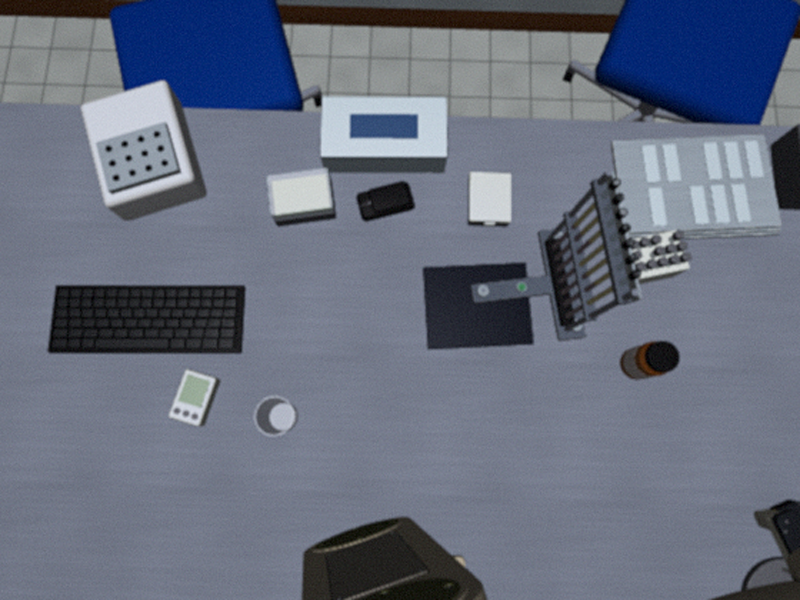

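View pics/scene0.png

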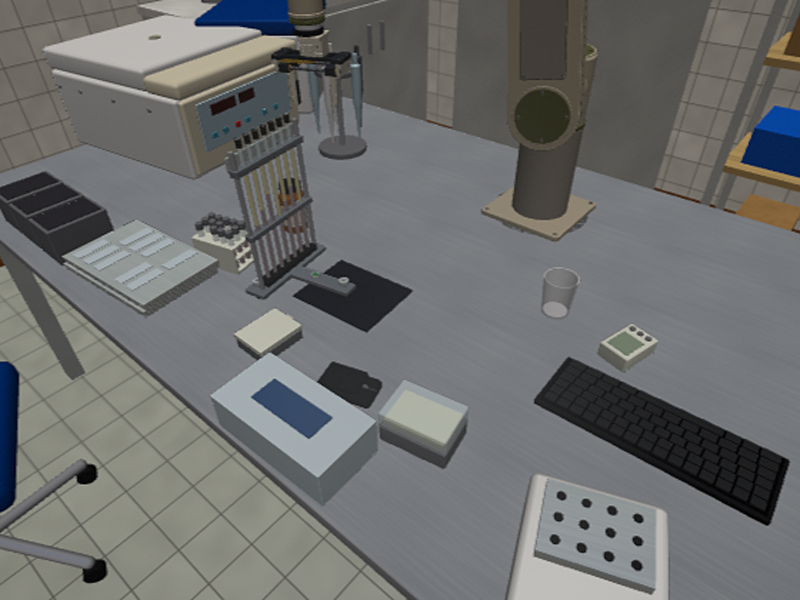

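The top view shows the mat at about (425–533, 263–348), the stand's foot arm over its right half with the end at about x=472, the keyboard at (50–244, 286–353), and the beaker at (275,415) near the path. The scene view agrees with this. Next I measure the corners.

Run:
```python
from h import *
c=np.load("top0.npy",allow_pickle=True).item();im=c["image"]
g=cv2.GaussianBlur(im,(3,3),0).max(2)
sc=.7
for name,(x0,x1,y0,y1),z,th in(("mat",(285,384,175,250),.005,62),("kb",(25,178,190,255),.018,75)):
    m=np.zeros_like(g);m[y0:y1,x0:x1]=(g[y0:y1,x0:x1]<th)*255
    m=cv2.morphologyEx(m,cv2.MORPH_CLOSE,np.ones((9,9) if name=="kb" else (3,3)))
    k=max(cv2.findContours(m,0,1)[0],key=cv2.contourArea)
    P=np.array([ray(c,p[0],z)[:2] for p in k],np.float32)
    h=cv2.convexHull(k); q=cv2.approxPolyDP(h,4,True)[:,0]
    W=np.array([ray(c,p,z)[:2] for p in q]);print(name,cv2.contourArea(k),q.tolist(),W.round(3).tolist())
    print(cv2.minAreaRect(P*1000))
    cv2.drawContours(im,[k],-1,(0,0,255),1)
def W(n,u,v,z):print(n,ray(c,(u*sc,v*sc),z).round(3))
W("armend",472,292,.042);W("armend2",474,302,.042);W("bolt",483,290,.042);W("green",522,286,.042)
W("beaker rim",275,415,.085);W("beaker base",283,415,0);W("mouse",386,200,.03);W("timer",193,397,.035)
cv2.imwrite("pics/m.png",cv2.resize(im[160:310,0:400],(800,300)))
```

```text
mat 3276.0 [[367, 186], [371, 239], [301, 242], [297, 188]] [[0.637, -0.22], [0.49, -0.229], [0.476, -0.041], [0.625, -0.027]]
((556.6669921875, -129.03826904296875), (154.62796020507812, 194.70608520507812), 4.818780422210693)
kb 6110.5 [[171, 202], [168, 246], [34, 245], [40, 200]] [[0.571, 0.313], [0.452, 0.311], [0.443, 0.665], [0.565, 0.667]]
((508.4639892578125, 489.927734375), (124.91741180419922, 357.7972717285156), 1.8494935035705566)
armend [ 0.573 -0.115  0.042]
armend2 [ 0.554 -0.118  0.042]
bolt [ 0.577 -0.135  0.042]
green [ 0.587 -0.207  0.042]
beaker rim [0.338 0.224 0.085]
beaker base [0.339 0.226 0.   ]
mouse [0.753 0.051 0.03 ]
timer [0.365 0.383 0.035]
```

View pics/m.png

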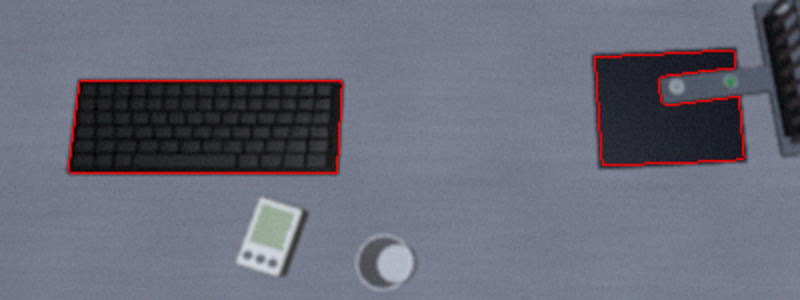

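```bash
python3 -m inch '[[[0,0,0,0,0,7.8,1],[0,0,0,0,0,7.8,1],[1.5,-3.5,0,0,0,0,1],[1.5,-3.5,0,0,0,0,1],[1.5,-3.5,0,0,0,0,1]]]' 30; python3 -m inch '[[[1.9,-4.2,0,0,0,0,1],[1.9,-4.2,0,0,0,0,1],[1.9,-4.2,0,0,0,0,1],[1.9,-4.2,0,0,0,0,1],[1.9,-4.2,0,0,0,0,1]]]'
```

```text
t: 0.6
tool_pos: [0.2665, -0.4403, 0.2178]
orientation: [-3.134, -0.205, 0.001]
force: [0.1, -0.4, -0.1]
opening: 0.058
t: 1.1
tool_pos: [0.3332, -0.2193, 0.2183]
orientation: [-3.135, -0.206, 0.0]
force: [1.2, 0.3, -0.1]
opening: 0.0175
```

```bash
python3 -m inch '[[[1.2,-4,0,0,0,0,1],[1.2,-4,0,0,0,0,1],[1.2,-4,0,0,0,0,1],[1.2,-4,0,0,0,0,1],[0,0,0,0,0,0,1]]]'; python3 -m inch '[[[4,0,2,0,0,0,1],[4,0,2,0,0,0,1],[4,0,2,0,0,0,1],[4,0,2,0,0,0,1],[0,0,0,0,0,0,1]]]'
```

```text
t: 1.6
tool_pos: [0.3601, -0.0518, 0.2184]
orientation: [-3.132, -0.217, -0.001]
force: [0.1, -0.8, -0.2]
opening: 0.0004
t: 2.1
tool_pos: [0.5177, -0.0349, 0.1312]
orientation: [-3.132, -0.207, 0.017]
force: [-1.5, 0.3, -0.8]
opening: 0.0005
```

```bash
python3 -m inch '[[[1.5,1.2,2,0,0,0,1],[1.5,1.3,3,0,0,0,1],[0,0,3,0,0,0,1],[0,0,0,0,0,0,1],[0,0,0,0,0,0,1]]]'
python3 - <<'E'
from h import *
print(robot.read_state()["tool_pos"])
for n in ("wrist","top"):
    c=robot.read_camera(n); np.save(n+"1.npy",c,allow_pickle=True)
    cv2.imwrite(f"pics/{n}1.png",c["image"])
E
```

```text
t: 2.6
tool_pos: [0.5506, -0.0565, 0.059]
orientation: [-3.135, -0.206, 0.002]
force: [1.1, -0.4, 0.5]
opening: 0.0006
[ 0.55056638 -0.05654184  0.05895423]
```

View pics/wrist1.png

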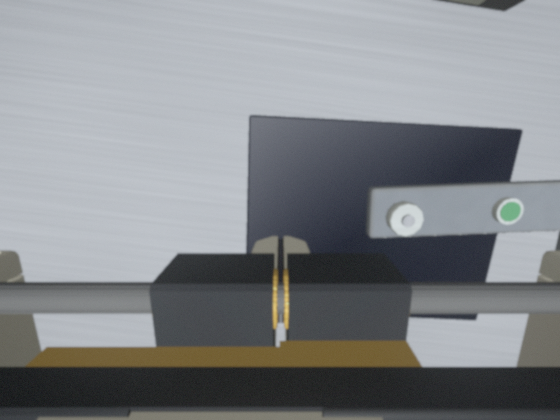

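The wrist view shows the mat's free edge at u≈248, the fingertips over the mat at (280,240) and the stand's arm end at u≈370, so there is room. I'll cross-check the mat corners (249,116), (521,129) and (476,319), then lower.

```bash
python3 - <<'E'
from h import *
from scipy.spatial.transform import Rotation as Ro
s=robot.read_state();c=np.load("wrist1.npy",allow_pickle=True).item()
T=np.eye(4);T[:3,:3]=Ro.from_rotvec(s["orientation"]).as_matrix();T[:3,3]=s["tool_pos"]
M=T@c["tool_from_camera"];R=M[:3,:3].T;d=dict(K=c["K"],R=R,t=-R@M[:3,3])
p=[ray(d,q,.005) for q in((249,116),(521,129),(476,319))];print(np.round(p,3))
print("centre",(p[0]+p[2])/2,"sides",np.linalg.norm(p[0]-p[1]),np.linalg.norm(p[1]-p[2]))
v=p[0]-p[1];print("yaw",np.degrees(np.arctan2(-v[0],v[1])), "foot bolt",ray(d,(407,220),.042))
E
python3 -m inch '[[[0,0,2,0,0,0,1],[0,0,2,0,0,0,1],[0,0,0.8,0,0,0,1],[0,0,0,0,0,0,1],[0,0,0,0,0,0,1]]]'
```

```text
[[ 0.63  -0.023  0.005]
 [ 0.647 -0.222  0.005]
 [ 0.489 -0.235  0.005]]
centre [ 0.55978095 -0.12940183  0.005     ] sides 0.19919007947270698 0.15860333109200644
yaw 4.941003432383947 foot bolt [ 0.57708062 -0.13729143  0.042     ]
t: 3.2
tool_pos: [0.5524, -0.0562, 0.0122]
orientation: [3.134, 0.207, 0.003]
force: [0.3, 0.3, 0.4]
opening: 0.0006
```

```bash
python3 -m inch '[[[0,0,0.3,0,0,0,1],[0,0,0.3,0,0,0,1],[0,0,0,0,0,0,1]]]'; python3 -m inch '[[[0,0,0.15,0,0,0,1],[0,0,0,0,0,0,1]]]'
```

```text
t: 3.5
tool_pos: [0.5523, -0.0562, 0.0053]
orientation: [3.134, 0.206, 0.002]
force: [1.3, -0.6, 1.3]
opening: 0.0005
t: 3.7
tool_pos: [0.5525, -0.0562, 0.0053]
orientation: [3.134, 0.207, 0.002]
force: [-6.7, 1.8, 17.1]
opening: 0.0004
```

```bash
python3 -m inch '[[[0,-0.2,0,0,0,0,1],[0,-0.4,0,0,0,0,1],[0,-0.4,0,0,0,0,1]]]';python3 -m inch '[[[0,0,0,0,0,0,1]]]'
```

```text
t: 4.0
tool_pos: [0.5524, -0.0476, 0.0053]
orientation: [3.132, 0.206, 0.007]
force: [0.4, -4.6, 9.0]
opening: 0.0005
t: 4.1
tool_pos: [0.5523, -0.047, 0.0053]
orientation: [3.133, 0.207, 0.006]
force: [0.0, -2.0, 10.2]
opening: 0.0002
```

```bash
python3 -m inch '[[[0,0,0.07,0,0,0,1],[0,-0.4,0,0,0,0,1],[0,-0.4,0,0,0,0,1],[0,-0.4,0,0,0,0,1]]]';python3 - <<'E'
from h import *
c=robot.read_camera("top");a=np.load("top0.npy",allow_pickle=True).item()["image"]
cv2.imwrite("pics/t2.png",cv2.resize(np.hstack([a[150:260,270:470],c["image"][150:260,270:470]]),(800,220)))
E
```

```text
t: 4.5
tool_pos: [0.5516, -0.0359, 0.0052]
orientation: [3.132, 0.206, 0.009]
force: [0.8, -6.9, 11.9]
opening: 0.0008
```

View pics/t2.png

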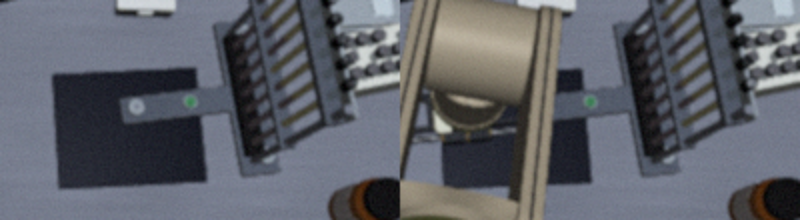

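The right half shows the mat's right edge about 7 px (20 mm) further left and the stand unmoved, so the mat follows. I'll carry on.

```bash
python3 -m inch '[[[0,-0.4,0.04,0,0,0,1],[0,-0.4,0,0,0,0,1],[0,-0.4,0,0,0,0,1],[0,-0.4,0,0,0,0,1],[0,-0.4,0,0,0,0,1]]]';python3 -m inch '[[[0,-0.4,0,0,0,0,1],[0,-0.4,0,0,0,0,1],[0,-0.4,0,0,0,0,1],[0,-0.4,0,0,0,0,1],[0,-0.4,0,0,0,0,1]]]'
```

```text
t: 5.05
tool_pos: [0.5494, -0.0161, 0.0052]
orientation: [3.132, 0.206, 0.01]
force: [-0.0, -6.1, 12.9]
opening: 0.0008
t: 5.55
tool_pos: [0.5468, 0.0039, 0.0053]
orientation: [3.132, 0.206, 0.01]
force: [1.7, -6.7, 14.8]
opening: 0.0007
```

```bash
python3 -m inch '[[[0,-0.4,0,0,0,0,1],[0,-0.4,0,0,0,0,1],[0,-0.4,0,0,0,0,1],[0,-0.4,0,0,0,0,1],[0,-0.4,0,0,0,0,1]]]';python3 -m inch '[[[0,-0.4,0,0,0,0,1],[0,-0.4,0,0,0,0,1],[0,-0.4,0,0,0,0,1],[0,-0.4,0,0,0,0,1],[0,-0.4,0,0,0,0,1]]]'
python3 - <<'E'
from h import *
c=robot.read_camera("wrist");np.save("wrist3.npy",c,allow_pickle=True);cv2.imwrite("pics/w3.png",c["image"][::,:])
E
```

```text
t: 6.05
tool_pos: [0.5443, 0.0238, 0.0053]
orientation: [3.132, 0.206, 0.01]
force: [0.0, -6.3, 14.3]
opening: 0.0007
t: 6.55
tool_pos: [0.5416, 0.0438, 0.0052]
orientation: [3.132, 0.206, 0.01]
force: [0.3, -6.9, 14.5]
opening: 0.0004
```

View pics/w3.png

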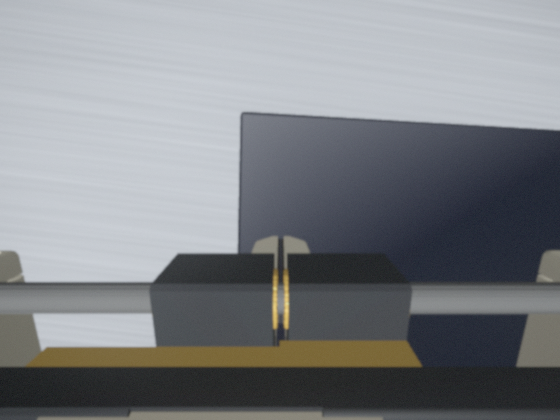

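The mat keeps the same pose under the fingertips and is following well: the left edge is at u≈240 and the corner at (241,113).

```bash
python3 -m inch '[[[0,-0.4,0,0,0,0,1],[0,-0.4,0,0,0,0,1],[0,-0.4,0,0,0,0,1],[0,-0.4,0,0,0,0,1],[0,-0.4,0,0,0,0,1]]]';python3 -m inch '[[[0,-0.6,0,0,0,0,1],[0,-0.8,0,0,0,0,1],[0,-0.8,0,0,0,0,1],[0,-0.8,0,0,0,0,1],[0,-0.8,0,0,0,0,1]]]';python3 -m inch '[[[0,-0.8,0,0,0,0,1],[0,-0.8,0,0,0,0,1],[0,-0.8,0,0,0,0,1],[0,-0.8,0,0,0,0,1],[0,-0.8,0,0,0,0,1]]]'
```

```text
t: 7.1
tool_pos: [0.539, 0.0639, 0.0052]
orientation: [3.133, 0.206, 0.01]
force: [0.7, -5.8, 15.0]
opening: 0.0005
t: 7.6
tool_pos: [0.534, 0.102, 0.0052]
orientation: [3.133, 0.206, 0.01]
force: [0.5, -5.1, 15.2]
opening: 0.0008
t: 8.1
tool_pos: [0.5287, 0.1419, 0.0053]
orientation: [3.134, 0.206, 0.01]
force: [0.4, -5.6, 15.8]
opening: 0.0003
```

```bash
python3 -m inch '[[[0,-0.8,0,0,0,0,1],[0,-0.8,0,0,0,0,1],[0,-0.8,0,0,0,0,1],[0,-0.8,0,0,0,0,1],[0,-0.8,0,0,0,0,1]]]';python3 -m inch '[[[0,-0.8,0,0,0,0,1],[0,-0.8,0,0,0,0,1],[0,-0.8,0,0,0,0,1],[0,-0.8,0,0,0,0,1],[0,-0.8,0,0,0,0,1]]]'
python3 - <<'E'
from h import *
print(robot.read_state()["tool_pos"])
c=robot.read_camera("scene");np.save("scene4.npy",c,allow_pickle=True);cv2.imwrite("pics/s4.png",c["image"])
E
```

```text
t: 8.6
tool_pos: [0.5234, 0.1818, 0.0052]
orientation: [3.134, 0.206, 0.01]
force: [1.2, -5.4, 16.3]
opening: 0.0005
t: 9.1
tool_pos: [0.518, 0.2216, 0.0052]
orientation: [3.134, 0.206, 0.009]
force: [0.8, -5.7, 16.9]
opening: 0.0004
[0.51802898 0.22162155 0.00523825]
```

View pics/s4.png

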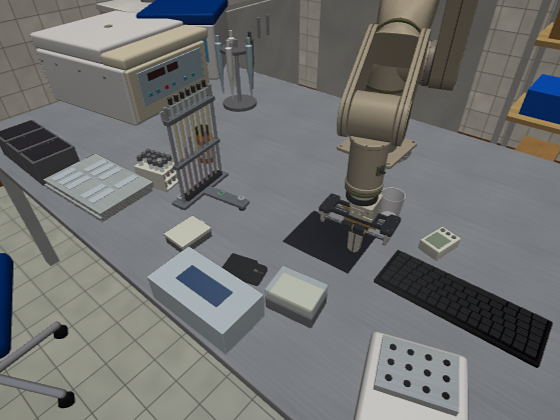

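Scene view: the stand is upright on the bench, with its foot at (243,205) clear of the mat, and the gap from the mat to the keyboard is still open. Finish the slide and lift to look.

```bash
python3 -m inch '[[[0,-0.8,0,0,0,0,1],[0,-0.8,0,0,0,0,1],[0,-0.8,0,0,0,0,1],[0,-0.8,0,0,0,0,1],[0,-0.4,0,0,0,0,1]]]'; python3 -m inch '[[[0,0,0,0,0,0,1],[0,0,-0.3,0,0,0,1],[0,0,-2,0,0,0,1],[0,0,-5,0,0,0,1],[0,0,-5,0,0,0,1]]]'; python3 -m inch '[[[-4,2,-5,0,0,0,1],[-4,4,-3,0,0,0,1],[-4,4,0,0,0,0,1],[0,4,0,0,0,0,1],[0,0,0,0,0,0,1]]]'
python3 - <<'E'
from h import *
s=robot.read_state();print(s["tool_pos"],s["orientation"])
c=robot.read_camera("wrist");np.save("wrist5.npy",c,allow_pickle=True);t=robot.read_camera("top");np.save("top5.npy",t,allow_pickle=True)
cv2.imwrite("pics/w5.png",np.hstack([cv2.resize(i,(400,300)) for i in(c["image"],t["image"])]))
E
```

```text
t: 9.65
tool_pos: [0.5132, 0.2578, 0.0053]
orientation: [-3.135, -0.207, -0.009]
force: [0.9, -5.0, 16.8]
opening: 0.0006
t: 10.15
tool_pos: [0.5083, 0.2566, 0.1247]
orientation: [3.134, 0.206, -0.006]
force: [1.2, 0.5, 0.1]
opening: 0.0004
t: 10.65
tool_pos: [0.4301, 0.1207, 0.1859]
orientation: [3.134, 0.201, 0.001]
force: [0.2, 0.9, -0.7]
opening: 0.0008
[0.43008993 0.12065639 0.18588999] [3.13369416e+00 2.01010386e-01 1.46041750e-03]
```

View pics/w5.png

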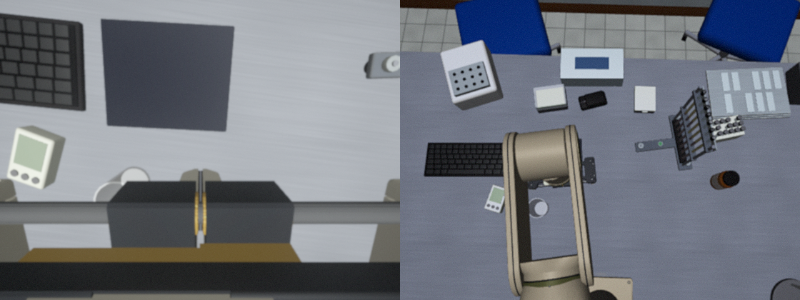

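The wrist view shows the whole mat (102–233, 19–131) next to the keyboard end (u≈84), with the beaker and timer upright in place. I'll measure it.

Run:
```python
from h import *
from scipy.spatial.transform import Rotation as Ro
s=robot.read_state();c=np.load("wrist5.npy",allow_pickle=True).item();im=c["image"]
T=np.eye(4);T[:3,:3]=Ro.from_rotvec(s["orientation"]).as_matrix();T[:3,3]=s["tool_pos"]
M=T@c["tool_from_camera"];R=M[:3,:3].T;d=dict(K=c["K"],R=R,t=-R@M[:3,3])
g=im.max(2)
for x0,x1,z in((132,340,.005),(0,131,.02)):
    m=np.zeros_like(g);m[15:195,x0:x1]=(g[15:195,x0:x1]<95)*255
    m=cv2.morphologyEx(m,cv2.MORPH_CLOSE,np.ones((7,7)))
    k=max(cv2.findContours(m,0,1)[0],key=cv2.contourArea);q=cv2.approxPolyDP(cv2.convexHull(k),6,True)[:,0]
    P=np.array([ray(d,p,z)[:2] for p in q]);print(q.tolist(),P.round(3).tolist())
    print(cv2.minAreaRect(np.array([ray(d,p[0],z)[:2]*1000 for p in k],np.float32)))
```

```text
[[142, 28], [325, 38], [314, 181], [151, 174]] [[0.588, 0.292], [0.603, 0.098], [0.45, 0.086], [0.434, 0.279]]
((518.2557983398438, 188.44691467285156), (156.30284118652344, 195.77581787109375), 4.492840766906738)
[[0, 19], [115, 35], [119, 153], [0, 143]] [[0.573, 0.426], [0.574, 0.312], [0.455, 0.308], [0.449, 0.439]]
((512.9548950195312, 375.0220947265625), (124.5964584350586, 130.99424743652344), 1.6197694540023804)
```

The mat centre is at (0.518, 0.188) against a target of (0.518, 0.190), about 3° off square. One quick check that the stand and the bystanders haven't moved, then I hand in.

Run:
```python
from h import *
a=np.load("top0.npy",allow_pickle=True).item()["image"];b=np.load("top5.npy",allow_pickle=True).item()["image"]
for n,(x0,x1,y0,y1) in dict(standbase=(360,410,160,240),bolt=(326,350,192,213),rack=(440,485,158,198),jar=(430,478,235,268),slide=(325,362,116,160),mouse=(248,292,124,156),tip=(184,236,114,160),timer=(115,155,255,300),beaker=(176,210,272,308)).items():
    r=cv2.matchTemplate(b[y0-12:y1+12,x0-12:x1+12],a[y0:y1,x0:x1],cv2.TM_CCOEFF_NORMED)
    _,v,_,p=cv2.minMaxLoc(r);print(n,round(v,2),p[0]-12,p[1]-12)
print(robot.read_state()["force"]); robot.close_job()
```

```text
standbase 0.65 -1 0
bolt 0.49 12 12
rack 0.83 0 0
jar 0.99 0 0
slide 1.0 0 0
mouse 0.99 0 0
tip 1.0 0 0
timer 0.81 0 0
beaker 0.73 0 0
[-0.53348092  0.80549858  0.46469701]
the job is handed in; nothing more can be done
```

I drew the mat out from under the stand's foot with shut fingertips and slid it to the end of the keyboard in one stroke. I then lifted clear and handed the job in at about 11 s. The press read about 9–17 N at the wrist, and the pull was slow until the foot was clear.

**Mat:** the last wrist view puts its centre at (0.518, 0.188), about 2 mm from the target. It is about 3° off square with the keyboard, with a gap of roughly 20 mm.

**Stand:** it stands upright on the bench and clear of the mat in the pictures. Its tilt was judged by eye, not measured. The match of its base before and after shows a shift of about 1 px (roughly 3 mm), with a modest score of 0.65. The match on its bolt failed (score 0.49, at the edge of the search), most likely because the mat behind it is gone, so it says nothing.

**Bystanders:** all seven matched with no shift, though the rack, timer and beaker scored lower (0.73–0.83).

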